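# Find the grinder's adjusting ring with its pin and open the burrs

### The job

The grinder's hopper is off for the weekly clean and the burrs must be opened before brushing. Take the adjusting pin from the wooden stand, put it upright down the curved slot in the grinder's collar and feel along the hidden ring, pressing only lightly, until it drops fully home into the ring's hole; then swing it to the coarse end of the slot (orange bar) as far as the ring goes, and leave it standing there. Force nothing, and leave the glass under the spout and the other things where they are.

Things in the scene. Friction and masses are not known exactly. Their poses are not given: they have to be found in the camera images.
- pin_knob (a point): centre of the black ribbed round knob (24 mm across, 42 mm tall, orange dot on top) of the steel adjusting pin, 0.06 to 0.13 kg; z points up the pin. Below the knob: a round steel rod, 10 mm thick, 62 mm long, its last 5 mm tapered to 5 mm. The rod's tip is 83 mm below this point, the knob's top 21 mm above it
- pin_tip (a point): the lower end of the pin's rod, on the pin's axis, 83 mm below the knob's centre
- tool_stand: dark wooden tool stand, 62x104x36 mm, fixed; origin under its middle, z up. The pin stands upright in its hole at y = -26 mm (11.4 mm wide, 30 mm deep), the knob's underside 32 mm above the wood; three smaller holes are empty
- grinder: black espresso grinder, hopper off, fixed on the worktop. Origin on the vertical axis of its round collar, at the worktop; -x is its front (spout), z up. The steel collar's flat top, 153 mm across, is 180 mm above the origin; a 68 mm wide throat rim in its centre stands 3 mm higher
- slot_middle (a point): on the collar's top, in the middle of its curved slot at the grinder's front. The slot is 13 mm wide, cut through the 22 mm thick top, 56 mm (mid-slot) from the collar's axis: a pin in it can move 48 degrees round the axis to either side of the front
- collar_centre (a point): centre of the collar's top. 30 mm below the top, hidden under the slot, is the flat face of the sprung adjusting ring: it yields from about 5 N of downward push and is 6 mm lower at 11 N, where it stops hard. It has one blind hole under mid-slot, 12.5 mm wide, 20 mm deep, anywhere from 40 degrees on the fine side to 24 degrees on the coarse side of the front; elsewhere it is solid
- slot_coarse_end (a point): on the collar's top, mid-slot: the pin's place when the ring is at its coarse stop, 46 degrees from the front towards the grinder's +y (left from the robot), 2 mm before the slot's end; an orange bar marks this end, the black dots beside the slot grow towards it. With the pin in its hole the ring turns round the axis, stiffly (6 N at the pin), and stays where it is left
- slot_fine_end (a point): on the collar's top, mid-slot: the pin's place at the slot's other, fine end (48 degrees towards -y). A pin fully home has its tip 50 mm below the collar's top and its knob's underside 12 mm above it; resting on the ring's face it stands 20 mm higher
- shot_glass: clear shot glass, 52 mm across, 62 mm tall, standing on the grinder's base under the spout. Origin under its foot
- pink_cup: pink cup, 75 mm across, 82 mm tall. Origin under its foot
- counter_brush: flat brush with a wooden handle, 142x34x10 mm, lying in front of the grinder. Origin under its middle
- tablet_jar: jar of cleaning tablets, 65 mm across, 84 mm tall. Origin under its foot
There are look-alikes about, which are no part of the job. Of the things that look like the part that bears pin_knob, the larger one is meant.

How it is judged:
By the outcome, as a careful person would: the job done as asked, in the order asked, and still so for the second after the job is handed in, with the robot touching nothing.
It also fails if it takes over 61 s, if anything falls off the work surface, if the arm or the gripper's body presses on something with over 40 N, if the wrist force passes 120 N, or if a joint passes its speed limit or range.

### The arm

A 6-joint arm with a two-finger parallel gripper is mounted at the origin on a cart in front of the work surface, level with it; the furniture and walls round the work are solid. World frame = base frame: x ahead of the robot, y to its left, z up, the work surface at z = 0. Lengths are in mm, angles in rad, forces in N, time in s.
With the tool pointing down it reaches from about 350 to 975 mm from the base axis. Payload 7.1 kg.
Tool frame: the origin (TCP) lies midway between the tips of the shut fingers; the grasp point (between the pads) lies 19 mm behind it (ctrl.grip_point_offset is the distance from the TCP to the grasp point, in mm); z points along the fingers, y is the line along which they close (so a half turn about z gives the same grasp; the last joint's range is limited). The gripper opens to 88 mm and grips with 3 to 60 N. Pads are 20 mm wide; open, the fingers measure 115 mm over their backs; the gripper's body (75 mm by 178 mm) begins 61 mm behind the grasp point.
Start: joints at [-1.146, 0.423, 1.63, -0, 1.089, -0.019], TCP at [268.373, -564.429, 222.675] pointing down, gripper open.
Joint ranges: [-3, 3], [-0.9, 2.11], [0.09, 2.58], [-1.31, 4.45], [0.11, 2.69], [-2.54, 2.54]. Speed limits (rad/s): [2.39, 2.39, 3.01, 3.14, 3.14, 3.14].

### API

Orientations are given as a rotation vector (axis times angle).
In Python, from workcell import get_obs, optics, close_job, spotter, ctrl gives the robot as it stands. The module is installed in compiled form; this text tells all that it offers.
- The arm moves only by the tool move_arm, never from a script. Its argument "rows" is a list of rows, each a list of 5 numbers: the shift along the tool's x, y, z in cm, then the turn about the tool's z in degrees, then the opening in per cent of the stroke, from 0 (shut) to 100 (fully open). A call has 1 to 10 rows; each row shifts and turns the commanded pose from where the row before left it, along the tool's axes as they then stand; what a row does not reach is not made up. A row lasts 1/8 s, in which the tool goes at most 62.5 mm and 10.7 degrees, less where a joint would pass 70% of its speed; a pose out of reach is approached as far as the arm can. A call with a gripper value outside its range is refused whole. The fingers move at their own pace and stop on an object; the grip force is fixed at half the most. Time passes only in rows, so rows that do not move let the fingers close. It gives the time, the measured TCP pose, the force, the opening and the grip force at its end, in the units of the state.
- get_obs(): the state, without advancing time (a new reading comes with each control period).
- optics.get_image(name): name is "scene" or "side" or "wrist"; returns the picture (480x640x3 uint8, blue, green, red); there is no depth.
- optics.calibration(name): a dict with "camera_matrix" (3x3 intrinsics, pixels), "distortion" ([k1, k2, p1, p2, k3] as OpenCV has them; the pictures are not rectified), "xyz" and "orientation" of the camera in the world. Camera axes: x right, y down, z forward; pixel columns grow to the right and rows downward; lengths in mm; the calibration is good to about 2 mm. A picture is of the moment at which its call begins: read the wrist's pose just before it. calibration takes no time and is no camera call; for the wrist camera it gives the pose at the moment of the call.
- close_job(): hands the job in; it is judged then, once.
Trained networks look in the newest picture that a camera, given by its name, has taken for a name from the list of things; names that differ only in an ending like _2 or _b are one class to them, and where a whole thing is asked for, a point or a joint stands for the part that bears it (a point fixed in the world has none). Each returns a list of dicts, best first, with "conf" (0 to 1); they miss things now and then, are a little off and sometimes report something else, mostly with a low value. They report only what shows in the picture. A call takes as long as a camera call. They do not tell look-alikes from the thing itself.
- spotter.find_in(camera, label): "point" ([column, row] in pixels, amid what is visible of it).
- spotter.regions_of(camera, label): "region" (480x640 bool, what is visible of it) and "point" ([column, row] in pixels, amid what is visible of it).
The state is a dict: "t": time; "qpos": joint angles; "qvel": joint speeds; "joint_torque": joint torques, N m; "ee_pos": TCP position; "orientation": TCP orientation; "ft_force": force on the tool from outside, world axes, zero at the start; "moment": the same for the moment, N m; "width": finger opening in mm; "grasp_force": force on a finger pad.
Only numpy, scipy, OpenCV 4.12 (cv2) and the standard library are available. Lean on these libraries where they do the work, as an engineer would, in place of code of your own. Each camera call takes 0.05 s, during which the arm holds its last target. There are 200 camera calls.

## Working session

There is one attempt and no reset: what is moved stays moved. The work goes in short steps, Python scripts to look and compute and a tool call to move; the robot and the scene stay as the last step left them, time stands still between calls to the robot, and variables do not carry over. Pictures are saved under pics/ and viewed, at most 10 in all, crops included, and the job is handed in when it is done.

Besides the shell and the picture viewer there is one more tool, called after "Call:" as a command line: name --pt "numbers of a row" for each row, then --argument value for the rest. move_arm: Moves the arm, as the interface text tells. Its arguments: {"type":"object","properties":{"rows":{"type":"array","items":{"type":"array","items":{"type":"number"}}}},"required":["rows"]}

```bash
mkdir -p pics
cat > h.py <<'E'
import numpy as np, cv2
from scipy.spatial.transform import Rotation as R
from workcell import get_obs, optics, close_job, spotter, ctrl
def cal(c):
    k=optics.calibration(c); o=np.array(k["orientation"],float)
    Rm=R.from_rotvec(o).as_matrix() if o.size==3 else o.reshape(3,3)
    return np.array(k["camera_matrix"]),np.array(k["distortion"]),np.array(k["xyz"]),Rm
def ray(K,px):
    k,d,p,Rm=K
    u=cv2.undistortPoints(np.array([[px]],float),k,d)[0,0]
    v=Rm@np.array([u[0],u[1],1]); return p,v/np.linalg.norm(v)
def at_z(K,px,z):
    p,v=ray(K,px); return p+v*(z-p[2])/v[2]
def proj(K,P):
    k,d,p,Rm=K
    return cv2.projectPoints(np.array(P,float).reshape(-1,3),cv2.Rodrigues(Rm.T)[0],-Rm.T@p,k,d)[0].reshape(-1,2)
def tri(a,b):
    (p,v),(q,w)=a,b
    s=np.linalg.lstsq(np.stack([v,-w],1),q-p,rcond=None)[0]
    x,y=p+s[0]*v,q+s[1]*w; return (x+y)/2,np.linalg.norm(x-y)
E
python3 - <<'E'
from h import *
s=get_obs(); print({k:np.round(v,3) for k,v in s.items()})
for c in ["scene","side","wrist"]:
    im=optics.get_image(c); cv2.imwrite(f"pics/{c}0.png",im); K=cal(c); print(c,K[2].round(),K[3].round(2).tolist(),K[0][0,0])
    for n in ["pin_knob","tool_stand","grinder","slot_middle","slot_coarse_end","slot_fine_end","collar_centre"]:
        print(n,[(np.round(r["point"]).tolist(),round(r["conf"],2)) for r in spotter.find_in(c,n)][:4])
E
```

```text
{'t': np.float64(0.0), 'qpos': array([-1.146,  0.424,  1.631,  0.   ,  1.089, -0.019]), 'qvel': array([ 0.002, -0.001,  0.001, -0.   , -0.002,  0.001]), 'joint_torque': array([-0.0000e+00, -5.4464e+01, -2.7367e+01,  6.4000e-02,  2.3000e-02,
       -0.0000e+00]), 'ee_pos': array([ 268.157, -563.921,  221.894]), 'orientation': array([-3.063, -0.691,  0.   ]), 'ft_force': array([-0.397, -0.357,  0.536]), 'moment': array([ 0.022,  0.024, -0.033]), 'grasp_force': np.float64(0.0), 'width': np.float64(87.88)}
scene [ 16. 525. 927.] [[-0.74, -0.5, 0.45], [-0.67, 0.53, -0.51], [0.01, -0.68, -0.73]] 562.8417516584935
pin_knob [([245.0, 356.0], 0.66), ([220.0, 340.0], 0.66)]
tool_stand [([238.0, 391.0], 0.85)]
grinder [([345.0, 172.0], 0.95)]
slot_middle [([346.0, 177.0], 0.76)]
slot_coarse_end [([347.0, 175.0], 0.83), ([245.0, 358.0], 0.46)]
slot_fine_end [([342.0, 174.0], 0.65)]
collar_centre [([344.0, 176.0], 0.58)]
side [-77. 720. 782.] [[-0.82, -0.31, 0.48], [-0.57, 0.47, -0.67], [-0.02, -0.83, -0.56]] 604.6624379686355
pin_knob [([216.0, 344.0], 0.86), ([245.0, 352.0], 0.78), ([321.0, 190.0], 0.52)]
tool_stand [([239.0, 394.0], 0.9)]
grinder [([320.0, 198.0], 0.64)]
slot_middle [([320.0, 191.0], 0.57)]
slot_coarse_end [([321.0, 191.0], 0.57)]
slot_fine_end [([319.0, 195.0], 0.67)]
collar_centre [([321.0, 192.0], 0.69)]
wrist [ 343. -528.  384.] [[0.43, -0.86, -0.27], [-0.9, -0.41, -0.13], [0.0, 0.3, -0.95]] 361.4388629410015
pin_knob []
tool_stand [([164.0, 14.0], 0.52)]
grinder []
slot_middle [([13.0, 16.0], 0.72)]
slot_coarse_end []
slot_fine_end []
collar_centre []
```

View pics/scene0.png

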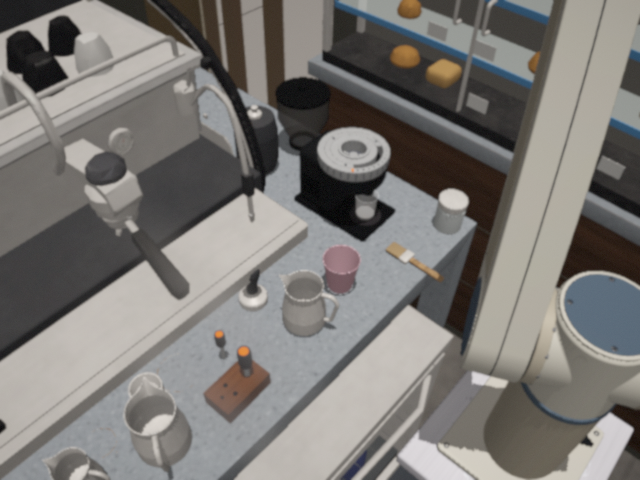

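Run:
```python
import cv2,numpy as np
a=cv2.imread("pics/scene0.png")[310:430,170:310]; b=cv2.imread("pics/side0.png")[130:430,130:430]
a=cv2.resize(a,(400,343),interpolation=3)
c=np.zeros((600,800,3),np.uint8); c[:343,:400]=a; c[:400,400:]=cv2.resize(b,(400,400)); cv2.imwrite("pics/crop1.png",c)
```

```text
(no output)
```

View pics/crop1.png

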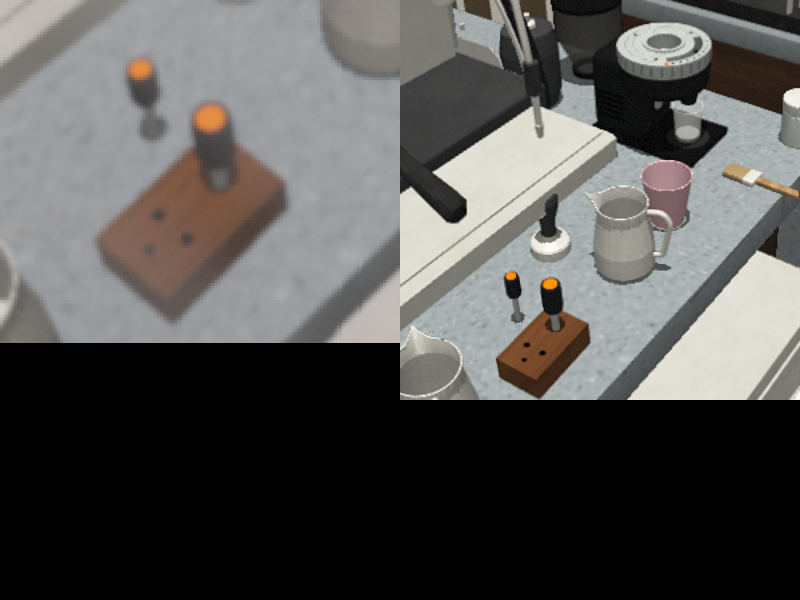

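Candidates: the knob at scene (245,356), large and in the stand, and the knob at (220,340), smaller and standing on the worktop. The crop confirms that the larger one in the stand is meant. The grinder collar is at about (354,152).

Run:
```python
from h import *
P={}
for c in ["scene","side"]:
    im=cv2.imread(f"pics/{c}0.png"); K=cal(c); hsv=cv2.cvtColor(im,cv2.COLOR_BGR2HSV)
    m=cv2.inRange(hsv,(5,170,150),(18,255,255)); n,l,st,ce=cv2.connectedComponentsWithStats(m)
    for i in range(1,n):
        if st[i,4]>=4: print(c,ce[i].round(1),st[i,4], at_z(K,ce[i],110).round(1), at_z(K,ce[i],180).round(1))
    L=[i for i in range(1,n) if abs(ce[i][0]-245)<15 and abs(ce[i][1]-352)<25]; 
    if L: P[c]=ray(K,ce[max(L,key=lambda i:st[i,4])])
    r=spotter.regions_of(c,"grinder")
    print([ (x["conf"],x["region"].sum()) for x in r])
if len(P)==2: print(tri(P["scene"],P["side"]))
import numpy as np
a=cv2.imread("pics/scene0.png")[115:195,305:400]; b=cv2.imread("pics/side0.png")[140:220,275:370]
cv2.imwrite("pics/crop2.png",np.hstack([cv2.resize(a,(400,337),interpolation=2),cv2.resize(b,(400,337),interpolation=2)]))
```

```text
scene [218.5 334. ] 20 [485.7 241.6 110. ] [445.4 265.9 180. ]
scene [242.9 351. ] 46 [430.6 235.9 110. ] [395.  260.7 180. ]
[(0.91, np.int64(7424))]
side [329.5 177.5] 4 [ 615.7 -283.3  110. ] [ 543.5 -178.8  180. ]
side [212.5 336.5] 37 [478.7 250.8 110. ] [420.8 299.7 180. ]
side [242.3 342.4] 70 [430.3 234.  110. ] [377.4 284.6 180. ]
[]
(array([428.09887241, 236.88535827, 113.6938547 ]), np.float64(1.2801398521711262))
```

View pics/crop2.png

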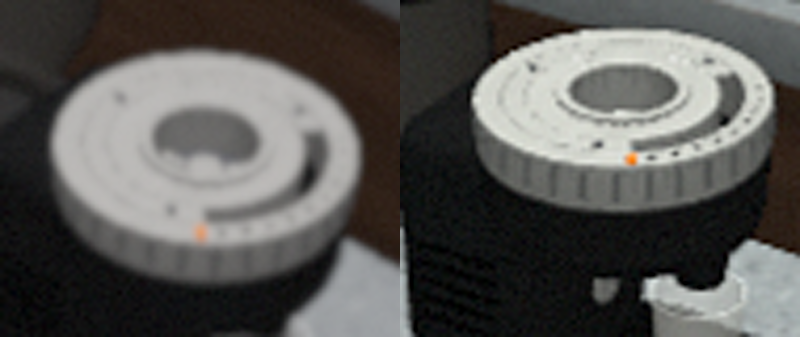

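The crop shows the slot's coarse end (orange bar) at scene (352,170) and side (329.5,177.5). The collar centre is near scene (353.7,149.7) and side (328,163).

```bash
cat >> h.py <<'E'
def tool(): 
    s=get_obs(); return np.array(s["ee_pos"]),R.from_rotvec(s["orientation"]).as_matrix(),s
def shift(target):
    p,Rm,s=tool(); return (Rm.T@(np.array(target)-p)/10).round(2)
E
python3 - <<'E'
from h import *
from scipy.optimize import least_squares
A,B=cal("scene"),cal("side")
print("handle",tri(ray(A,(182,290)),ray(B,(175,287))))
print("pitcher top",tri(ray(A,(283,275)),ray(B,(130+187*.75,130+195*.75))))
print("hose nozzle",tri(ray(A,(250,215)),ray(B,(130+139*.75,130+133*.75))))
print("centre",at_z(A,(353.7,149.7),180),at_z(B,(328,163.3),180))
print("bar",at_z(A,(352.7,170.3),180),at_z(B,(329.5,177.5),180))
# collar extents fit
def f(x,K,ob):
    t=np.linspace(0,6.283,200); q=proj(K,np.c_[x[0]+76.5*np.cos(t),x[1]+76.5*np.sin(t),0*t+180])
    return [q[:,0].min()-ob[0],q[:,0].max()-ob[1],q[:,1].min()-ob[2]]
s=4.21
for K,ob in ((A,(305+50/s,305+360/s,115+48/s)),(B,(275+72/s,275+375/s,140+28/s))):
    r=least_squares(f,[560,-200],args=(K,ob)); print(r.x,r.fun)
print(shift([430,235,300]),tool()[1].round(3).tolist())
E
```

```text
handle (array([555.57666692, 248.20510864, 176.16796152]), np.float64(4.705175422042542))
pitcher top (array([499.80012229,  73.57013651, 106.80469203]), np.float64(4.807430501804933))
hose nozzle (array([640.32137994,  17.65134096, 126.28603084]), np.float64(5.029295010877133))
centre [ 583.49367533 -230.7085647   180.        ] [ 581.59366532 -229.05123396  180.        ]
bar [ 542.20802023 -177.59811786  180.        ] [ 543.54528985 -178.77777606  180.        ]
[ 587.25877442 -235.22730654] [ 0.85001551 -0.85497955  0.13596928]
[ 583.75487494 -232.41131743] [ 0.34224387 -0.34004222  0.0806151 ]
[ 48.92 -65.26  -7.73] [[0.903, 0.429, -0.0], [0.429, -0.903, 0.0], [0.0, -0.0, -1.0]]
```

Call:
move_arm --pt "2.4 -3.2 -0.8 0 57" --pt "2.4 -3.2 -0.8 0 57" --pt "2.4 -3.2 -0.8 0 57" --pt "2.4 -3.2 -0.8 0 57" --pt "2.4 -3.2 -0.8 0 57" --pt "2.4 -3.2 -0.8 0 57" --pt "2.4 -3.2 -0.8 0 57" --pt "2.4 -3.2 -0.8 0 57" --pt "2.4 -3.2 -0.8 0 57" --pt "2.4 -3.2 -0.8 0 57"

```text
t: 2.55
ee_pos: [347.8, -171.2, 303.2]
orientation: [3.064, 0.691, 0.001]
ft_force: [-0.4, 1.1, -0.0]
width: 50.1
grasp_force: 0.0
```

Call:
move_arm --pt "2.4 -3.2 0 0 57" --pt "2.4 -3.2 0 0 57" --pt "2.4 -3.2 0 0 57" --pt "2.4 -3.2 0 0 57" --pt "2.4 -3.2 0 0 57" --pt "2.4 -3.2 0 0 57" --pt "2.4 -3.2 0 0 57" --pt "2.4 -3.2 0 0 57" --pt "1.4 -3.2 0.5 0 57" --pt "0 0 0 0 57"

```text
t: 3.8
ee_pos: [409.8, 177.7, 297.4]
orientation: [-3.063, -0.696, 0.001]
ft_force: [-0.2, -0.2, 0.7]
width: 50.0
grasp_force: 0.0
```

Run:
```python
from h import *
print(tool()[0],shift([430.5,235,220])); K=cal("wrist"); im=optics.get_image("wrist"); cv2.imwrite("pics/w1.png",im)
print(K[2])
for n in ["pin_knob","tool_stand"]: print(n,[(np.round(r["point"]).tolist(),round(r["conf"],2),at_z(K,r["point"],89).round(1)) for r in spotter.find_in("wrist",n)][:4])
hsv=cv2.cvtColor(im,cv2.COLOR_BGR2HSV)
m=cv2.inRange(hsv,(5,150,120),(20,255,255)); n,l,st,ce=cv2.connectedComponentsWithStats(m)
for i in range(1,n):
    if st[i,4]>=20: print(ce[i].round(1),st[i], at_z(K,ce[i],110).round(1))
```

```text
[409.81823811 177.69643851 297.39981165] [ 4.35 -4.27  7.74]
[484.02194044 214.50597899 459.01804528]
pin_knob [([280.0, 164.0], 0.86, array([430.8, 236.2,  89. ]))]
tool_stand [([263.0, 147.0], 0.95, array([439.7, 258. ,  89. ]))]
[276.5 170.3] [269 163  18  15 180] [427.6 235.3 110. ]
```

View pics/w1.png

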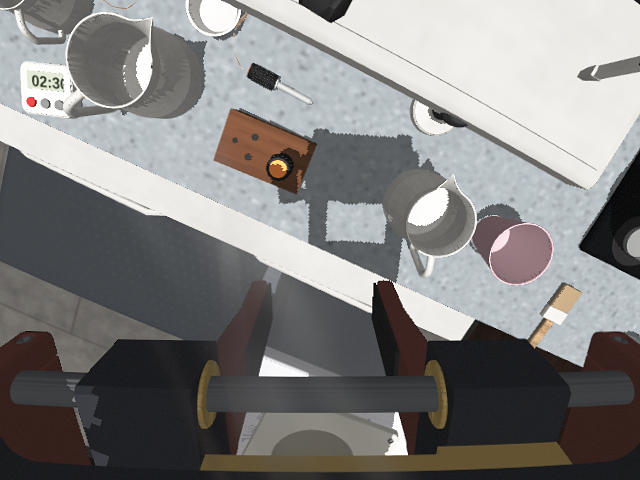

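The wrist view shows the pin knob at (277,168) in the stand. The small look-alike is at (265,75), well away. I'll move above the pin and lower.

Call:
move_arm --pt "2.1 -2.15 3.5 0 57" --pt "2.1 -2.15 3.5 0 57" --pt "0 0 4 0 57" --pt "0 0 3.2 0 57" --pt "0 0 0 0 57" --pt "0 0 0 0 57"

```text
t: 4.7
ee_pos: [430.5, 232.7, 156.9]
orientation: [-3.065, -0.69, -0.002]
ft_force: [1.4, -0.1, 0.0]
width: 49.8
grasp_force: 0.0
```

Run:
```python
from h import *
p,Rm,s=tool(); K=cal("wrist"); im=optics.get_image("wrist"); cv2.imwrite("pics/w2.png",im)
hsv=cv2.cvtColor(im,cv2.COLOR_BGR2HSV)
m=cv2.inRange(hsv,(5,150,120),(20,255,255)); n,l,st,ce=cv2.connectedComponentsWithStats(m)
for i in range(1,n):
    if st[i,4]>=40: q=at_z(K,ce[i],110);print(ce[i].round(1),st[i], q.round(1),shift([q[0],q[1],70]))
print(p)
# where is tip-of-fingers (TCP) in the image, for self calibration
print(proj(K,p))
```

```text
[319.2 264.5] [306 252  28  26 550] [429.4 235.1 110. ] [-0.05 -0.24  8.72]
[430.49903206 232.74287043 156.88328865]
[[323.86251444 299.26533837]]
```

View pics/w2.png

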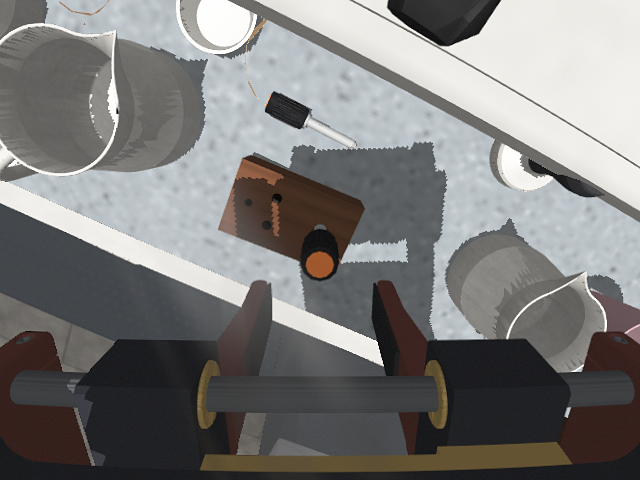

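The knob's dot is at (319,264), between the fingers and clear of everything. I'll lower and grip.

Call:
move_arm --pt "0 -0.24 2.5 0 57" --pt "0 0 3 0 57" --pt "0 0 3 0 57" --pt "0 0 0 0 57" --pt "0 0 0 0 0" --pt "0 0 0 0 0" --pt "0 0 0 0 0" --pt "0 0 0 0 0"

```text
t: 5.75
ee_pos: [429.3, 235.4, 71.6]
orientation: [-3.064, -0.692, -0.003]
ft_force: [0.5, -1.7, 7.6]
width: 23.7
grasp_force: 30.0
```

Call:
move_arm --pt "0 0 -1.5 0 0" --pt "0 0 -3 0 0" --pt "0 0 -5 0 0" --pt "0 0 -5 0 0" --pt "0 0 -5 0 0" --pt "0 0 -4 0 0" --pt "0 0 0 0 0"

```text
t: 6.62
ee_pos: [429.6, 236.0, 309.6]
orientation: [-3.063, -0.691, -0.01]
ft_force: [0.6, -0.1, -2.3]
width: 23.8
grasp_force: 29.9
```

Run:
```python
from h import *
p,Rm,s=tool(); print(p,s["width"],s["ft_force"],shift([470,-245,310]))
```

```text
[429.60357754 235.98644634 309.57119306] 23.779574686703427 [ 0.61900975 -0.05647761 -2.2527681 ] [-17.    45.17  -0.18]
```

Call:
move_arm --pt "-1.0 2.5 0 0 0" --pt "-1.6 4.3 0 0 0" --pt "-1.6 4.3 0 0 0" --pt "-1.6 4.3 0 0 0" --pt "-1.6 4.3 0 0 0" --pt "-1.6 4.3 0 0 0" --pt "-1.6 4.3 0 0 0" --pt "-1.6 4.3 0 0 0" --pt "-1.6 4.3 0 0 0" --pt "-1.6 4.3 0 0 0"

```text
t: 7.88
ee_pos: [465.2, -203.9, 304.5]
orientation: [-3.063, -0.691, 0.003]
ft_force: [0.8, 0.7, -0.5]
width: 23.7
grasp_force: 29.9
```

Call:
move_arm --pt "-1.6 3.5 0 0 0" --pt "0 0.5 0 0 0" --pt "0 0 0 0 0" --pt "0 0 0 0 0"

```text
t: 8.38
ee_pos: [468.8, -244.7, 305.3]
orientation: [-3.063, -0.693, 0.001]
ft_force: [-0.6, -1.0, -0.9]
width: 23.6
grasp_force: 29.9
```

Run:
```python
from h import *
p,Rm,s=tool(); print(p,s["width"],s["ft_force"]); K=cal("wrist"); im=optics.get_image("wrist"); cv2.imwrite("pics/w3.png",im)
for n in ["slot_middle","slot_coarse_end","slot_fine_end","collar_centre"]: print(n,[(np.round(r["point"]).tolist(),round(r["conf"],2),at_z(K,r["point"],180).round(1)) for r in spotter.find_in("wrist",n)][:4])
print(proj(K,[584,-231,180]),p,K[2])
```

```text
[ 468.77486724 -244.73707207  305.31163094] 23.598077403110562 [-0.55837165 -0.96535718 -0.89610348]
slot_middle [([375.0, 84.0], 0.68, array([ 586.8, -231.1,  180. ]))]
slot_coarse_end []
slot_fine_end [([378.0, 84.0], 0.59, array([ 587.2, -233.2,  180. ]))]
collar_centre [([375.0, 84.0], 0.83, array([ 586.5, -231. ,  180. ]))]
[[373.34411849  87.18472014]] [ 468.77486724 -244.73707207  305.31163094] [ 543.10662817 -208.20321456  466.93101698]
```

View pics/w3.png

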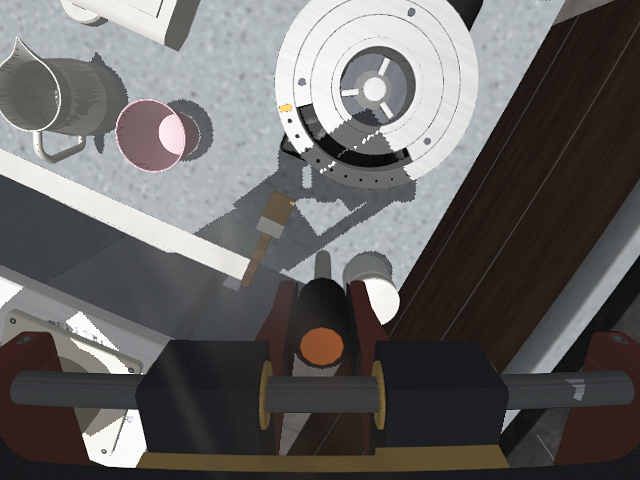

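The collar is fully in view: centre about (375,88), the slot's dark arc from (302,110) to (410,155), and the orange bar at (286,107). I'll rectify it to measure accurately.

Run:
```python
from h import *
im=cv2.imread("pics/w3.png"); K=cal("wrist"); g=cv2.cvtColor(im,cv2.COLOR_BGR2GRAY)
def samp(img,P): 
    q=proj(K,P).astype(np.float32); return cv2.remap(img,q[:,0].reshape(1,-1),q[:,1].reshape(1,-1),1)[0].astype(float)
# outer edge: for each angle, edge crossing along radial ray
t=np.radians(np.arange(100,370,4)); c=np.array([585.,-231.])
from scipy.optimize import least_squares
for it in range(3):
    E=[]
    for a in t:
        rr=np.arange(64,92,.5); P=np.c_[c[0]+rr*np.cos(a),c[1]+rr*np.sin(a),0*rr+180]
        v=cv2.GaussianBlur(samp(g,P).reshape(1,-1),(0,0),2)[0]; d=np.abs(np.diff(v)); q=proj(K,P); 
        ok=(q[:,1].min()>2)&(d.max()>12)
        if ok: E.append(c+rr[d.argmax()]*np.array([np.cos(a),np.sin(a)]))
    E=np.array(E); r=least_squares(lambda x:np.hypot(*(E-x[:2]).T)-x[2],[*c,76.5],loss="soft_l1"); c=r.x[:2]
print("centre",r.x,len(E),np.median(np.abs(r.fun)))
S=3;n=200*S; u,v=np.meshgrid(np.arange(n),np.arange(n))
# image up=+x world, left=+y
X=c[0]+100-v/S; Y=c[1]+100-u/S
q=proj(K,np.c_[X.ravel(),Y.ravel(),0*X.ravel()+180]).astype(np.float32).reshape(n,n,2)
o=cv2.remap(im,q[...,0],q[...,1],1)
hsv=cv2.cvtColor(o,cv2.COLOR_BGR2HSV); m=cv2.inRange(hsv,(10,130,120),(28,255,255)); rr=np.hypot(u-300,v-300)/S
m[(rr>80)|(rr<55)]=0
vy,vx=np.nonzero(m); bx,by=X[vy,vx].mean(),Y[vy,vx].mean(); th=np.degrees(np.arctan2(by-c[1],bx-c[0])); print("bar",bx,by,np.hypot(bx-c[0],by-c[1]),th,len(vx))
for a in range(116,240,2):
    pass
A=np.arange(120,240,2); 
for rad in (52,56,60): 
    V=samp(g,np.c_[c[0]+rad*np.cos(np.radians(A)),c[1]+rad*np.sin(np.radians(A)),0*A+180]); print(rad,dict(zip(A.tolist(),V.astype(int).tolist())))
for rad in (34,49.5,56,62.5,76.5): cv2.circle(o,(300,300),int(rad*S),(0,0,255),1)
cv2.imwrite("pics/rect.png",o)
```

```text
centre [ 577.79109157 -251.07828839   78.74753511] 40 4.456250802564966
bar 544.4044249045635 -180.41695506124918 78.15173407900521 115.29019526169554 125
52 {120: 250, 122: 249, 124: 248, 126: 248, 128: 250, 130: 250, 132: 251, 134: 251, 136: 188, 138: 38, 140: 13, 142: 18, 144: 19, 146: 18, 148: 18, 150: 14, 152: 19, 154: 17, 156: 56, 158: 38, 160: 17, 162: 13, 164: 16, 166: 12, 168: 19, 170: 26, 172: 60, 174: 85, 176: 87, 178: 85, 180: 86, 182: 109, 184: 107, 186: 110, 188: 108, 190: 109, 192: 110, 194: 110, 196: 108, 198: 107, 200: 107, 202: 109, 204: 109, 206: 109, 208: 109, 210: 109, 212: 106, 214: 107, 216: 108, 218: 106, 220: 104, 222: 105, 224: 228, 226: 226, 228: 228, 230: 228, 232: 228, 234: 227, 236: 229, 238: 230}
56 {120: 251, 122: 252, 124: 222, 126: 108, 128: 73, 130: 78, 132: 109, 134: 113, 136: 131, 138: 75, 140: 14, 142: 17, 144: 17, 146: 15, 148: 13, 150: 17, 152: 15, 154: 15, 156: 13, 158: 19, 160: 55, 162: 83, 164: 85, 166: 89, 168: 103, 170: 109, 172: 107, 174: 107, 176: 107, 178: 107, 180: 106, 182: 107, 184: 106, 186: 106, 188: 106, 190: 106, 192: 104, 194: 98, 196: 40, 198: 103, 200: 104, 202: 106, 204: 106, 206: 107, 208: 108, 210: 107, 212: 109, 214: 109, 216: 107, 218: 106, 220: 107, 222: 107, 224: 238, 226: 229, 228: 224, 230: 225, 232: 225, 234: 227, 236: 226, 238: 226}
60 {120: 78, 122: 85, 124: 105, 126: 94, 128: 78, 130: 80, 132: 78, 134: 90, 136: 99, 138: 113, 140: 13, 142: 17, 144: 15, 146: 16, 148: 37, 150: 73, 152: 87, 154: 95, 156: 104, 158: 239, 160: 151, 162: 107, 164: 106, 166: 107, 168: 107, 170: 107, 172: 106, 174: 106, 176: 105, 178: 105, 180: 105, 182: 101, 184: 76, 186: 105, 188: 105, 190: 105, 192: 105, 194: 105, 196: 107, 198: 106, 200: 105, 202: 106, 204: 107, 206: 102, 208: 95, 210: 92, 212: 87, 214: 93, 216: 91, 218: 90, 220: 86, 222: 85, 224: 88, 226: 95, 228: 185, 230: 178, 232: 175, 234: 181, 236: 184, 238: 180}
```

View pics/rect.png

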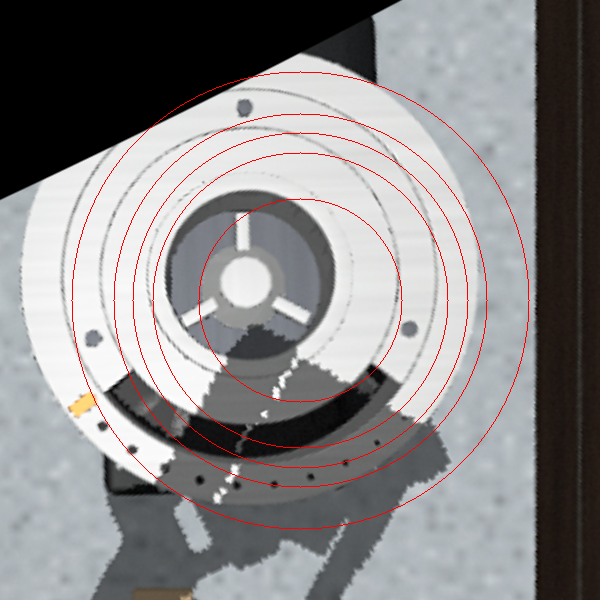

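The rectified view gives the collar centre at about px (250,278), not where the fit put it. It was pulled off by the shadow. I'll refit with a tight window.

Run:
```python
from h import *
from scipy.optimize import least_squares
im=cv2.imread("pics/w3.png"); K=cal("wrist"); g=cv2.cvtColor(im,cv2.COLOR_BGR2GRAY)
def samp(P): 
    q=proj(K,P).astype(np.float32); return cv2.remap(g,q[:,0].reshape(1,-1),q[:,1].reshape(1,-1),1)[0].astype(float)
c=np.array([585.1,-234.4])
def edges(angs,r0,r1,sign):
    E=[]
    for a in np.radians(angs):
        rr=np.arange(r0,r1,.25); P=np.c_[c[0]+rr*np.cos(a),c[1]+rr*np.sin(a),0*rr+180]
        d=sign*np.diff(cv2.GaussianBlur(samp(P).reshape(1,-1),(0,0),1.5)[0])
        if d.max()>6 and proj(K,P)[:,1].min()>2: E.append((np.degrees(a),rr[d.argmax()]))
    return np.array(E)
for it in range(3):
    e=np.r_[edges(np.arange(84,150,2),71,82,-1),edges(np.arange(222,300,2),71,82,-1)]
    s2=edges(np.arange(132,230,3),58,66,1)
    C=lambda e:c+e[:,1:]*np.c_[np.cos(np.radians(e[:,0])),np.sin(np.radians(e[:,0]))]
    E,S=C(e),C(s2)
    r=least_squares(lambda x:np.r_[np.hypot(*(E-x[:2]).T)-x[2],np.hypot(*(S-x[:2]).T)-x[3]],[*c,76.5,62.5],loss="soft_l1",f_scale=.5); c=r.x[:2]
    print(r.x.round(2),len(E),len(S),np.median(np.abs(r.fun)).round(2))
A=np.arange(115,245,.5)
for rad in (52,54,56,58,60):
    V=samp(np.c_[c[0]+rad*np.cos(np.radians(A)),c[1]+rad*np.sin(np.radians(A)),0*A+180]); d=np.diff(V)
    i=d[:50].argmin(); j=200+d[200:].argmax(); k=np.nonzero(V<95)[0]; print(rad,A[i],A[j],A[k[0]],A[k[-1]], V[i+1],V[j])
```

```text
[ 586.01 -234.01   76.     60.98] 64 27 0.19
[ 585.96 -233.99   76.03   60.77] 65 31 0.24
[ 585.97 -233.98   76.02   60.78] 65 31 0.24
52 128.5 234.0 129.0 234.0 78.0 41.0
54 129.0 234.0 129.5 234.0 18.0 36.0
56 128.5 234.0 129.5 234.0 97.0 58.0
58 128.5 234.5 129.0 233.5 78.0 141.0
60 129.0 234.0 129.5 233.5 6.0 109.0
```

```bash
cat >> h.py <<'E'
C=np.array([586.,-234.]); F=181.4
def pt(a,z): t=np.radians(F-a); return np.array([C[0]+56*np.cos(t),C[1]+56*np.sin(t),z])
E
python3 - <<'E'
from h import *
p,Rm,s=tool(); K=cal("wrist"); im=cv2.imread("pics/w3.png")
hsv=cv2.cvtColor(im,cv2.COLOR_BGR2HSV); m=cv2.inRange(hsv,(5,150,120),(20,255,255)); n,l,st,ce=cv2.connectedComponentsWithStats(m)
for i in range(1,n):
    if st[i,4]>100: q=at_z(K,ce[i],p[2]+38.4); print(ce[i],st[i],q-p, Rm.T@(q-p))
print("tip px",proj(K,p-[0,0,65.6]))
for a in (-42,0,46): print(a,pt(a,0))
print(shift(pt(-42,260)))
E
```

```text
[321.45348837 345.94352159] [ 300  328   43   37 1204] [-1.4164608   0.64897258 38.4       ] [ -0.99380321  -1.19151157 -38.40026279]
tip px [[323.24929108 254.07982815]]
-42 [ 545.31181843 -272.47690061    0.        ]
0 [ 530.01671657 -235.36820198    0.        ]
46 [ 546.12654142 -194.67942903    0.        ]
[5.71 5.72 4.58]
```

Call:
move_arm --pt "1.5 1.5 1 0 0" --pt "2.1 2.1 1.6 0 0" --pt "2.1 2.1 1.9 0 0" --pt "0 0 0 0 0" --pt "0 0 0 0 0"

```text
t: 9.25
ee_pos: [544.5, -272.6, 260.8]
orientation: [-3.064, -0.692, 0.001]
ft_force: [0.1, 0.2, -0.9]
width: 23.4
grasp_force: 29.9
```

Run:
```python
from h import *
p,Rm,s=tool(); print(p,s["ft_force"]); K=cal("wrist"); im=optics.get_image("wrist"); tip=p-[0,0,65.6]
print("shift",shift(pt(-42,p[2])), "tip px",proj(K,tip), "target px",proj(K,pt(-42,180)))
for rr in (49.5,62.5):
    t=np.radians(F-np.arange(-53,54,3)); q=proj(K,np.c_[C[0]+rr*np.cos(t),C[1]+rr*np.sin(t),0*t+180])
    for x in q: cv2.circle(im,tuple(np.round(x).astype(int)),1,(0,0,255),-1)
cv2.imwrite("pics/w4.png",cv2.resize(im[60:330,180:540],(800,600),interpolation=1))
```

```text
[ 544.54484294 -272.59864998  260.79904479] [ 0.09040597  0.2184012  -0.90461223]
shift [0.08 0.01 0.05] tip px [[323.30120951 254.03424581]] target px [[323.52355187 245.69016593]]
```

View pics/w4.png

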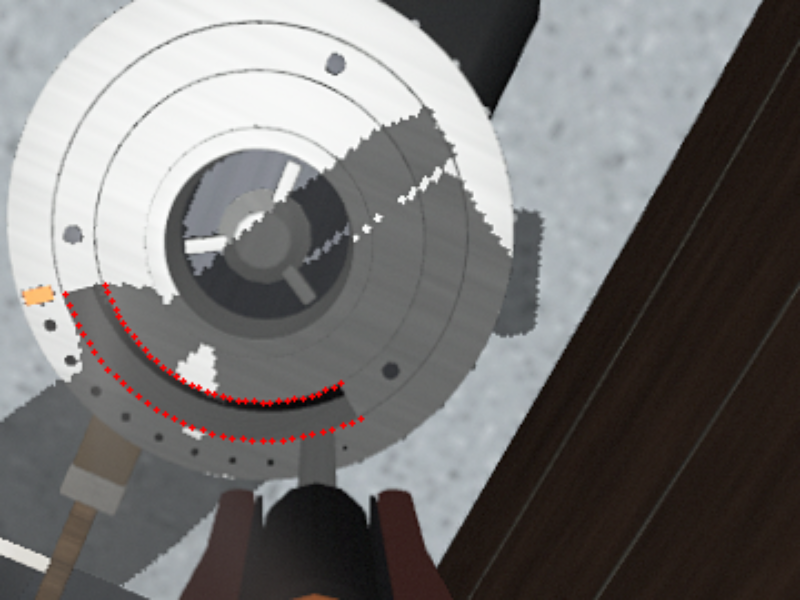

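The overlaid model slot matches both ends and the inner edge, and the rod tip is at crop (317,430), right over the fine end. I'll descend and watch the force.

Call:
move_arm --pt "0.08 0 0.8 0 0" --pt "0 0 0.6 0 0" --pt "0 0 0.5 0 0" --pt "0 0 0 0 0"

```text
t: 9.8
ee_pos: [545.4, -272.5, 241.1]
orientation: [-3.064, -0.691, 0.001]
ft_force: [0.5, -0.6, -1.0]
width: 23.3
grasp_force: 29.9
```

Call:
move_arm --pt "0 0 0.3 0 0" --pt "0 0 0.3 0 0" --pt "0 0 0 0 0"

```text
t: 10.18
ee_pos: [545.6, -272.6, 235.4]
orientation: [-3.064, -0.691, 0.001]
ft_force: [-0.4, 0.4, -1.6]
width: 23.9
grasp_force: 29.9
```

Call:
move_arm --pt "0 0 0.5 0 0" --pt "0 0 0.5 0 0" --pt "0 0 0.4 0 0" --pt "0 0 0 0 0"

```text
t: 10.68
ee_pos: [545.5, -272.5, 221.2]
orientation: [-3.064, -0.691, 0.001]
ft_force: [0.4, -0.2, -0.3]
width: 23.4
grasp_force: 29.9
```

Call:
move_arm --pt "0 0 0.3 0 0" --pt "0 0 0 0 0"

```text
t: 10.92
ee_pos: [545.7, -272.6, 218.5]
orientation: [-3.064, -0.691, 0.0]
ft_force: [-0.2, -0.2, -0.8]
width: 23.5
grasp_force: 29.9
```

Call:
move_arm --pt "0 0 0.2 0 0" --pt "0 0 0 0 0"

```text
t: 11.18
ee_pos: [545.7, -272.6, 216.5]
orientation: [-3.064, -0.691, 0.0]
ft_force: [0.1, 0.2, -0.4]
width: 23.7
grasp_force: 29.9
```

Call:
move_arm --pt "0 0 0.1 0 0" --pt "0 0 0 0 0"

```text
t: 11.42
ee_pos: [545.9, -272.7, 215.8]
orientation: [3.064, 0.691, 0.0]
ft_force: [1.2, -0.2, 0.7]
width: 23.5
grasp_force: 29.9
```

Call:
move_arm --pt "0 0 0.1 0 0" --pt "0 0 0 0 0"

```text
t: 11.68
ee_pos: [546.0, -272.8, 215.2]
orientation: [3.064, 0.691, 0.001]
ft_force: [-0.7, 0.7, 5.5]
width: 23.4
grasp_force: 30.0
```

Call:
move_arm --pt "0 0 0.1 0 0" --pt "0 0 0 0 0"

```text
t: 11.92
ee_pos: [546.0, -272.8, 214.1]
orientation: [3.064, 0.691, 0.001]
ft_force: [-0.8, -0.4, 5.4]
width: 23.7
grasp_force: 30.0
```

Run:
```python
from h import *
p,Rm,s=tool(); a=np.arange(-42,48,4); P=np.array([pt(x,0) for x in a])
print(p-pt(-42,p[2]))
for x,d in zip(a,(np.diff(P,axis=0)@Rm)/10): print(x,(d[:2]).round(2))
```

```text
[ 0.6680254  -0.27376653  0.        ]
-42 [-0.11 -0.38]
-38 [-0.08 -0.38]
-34 [-0.05 -0.39]
-30 [-0.03 -0.39]
-26 [ 0.   -0.39]
-22 [ 0.03 -0.39]
-18 [ 0.05 -0.39]
-14 [ 0.08 -0.38]
-10 [ 0.11 -0.38]
-6 [ 0.13 -0.37]
-2 [ 0.16 -0.36]
2 [ 0.18 -0.35]
6 [ 0.21 -0.33]
10 [ 0.23 -0.32]
14 [ 0.25 -0.3 ]
18 [ 0.27 -0.28]
22 [ 0.29 -0.26]
26 [ 0.31 -0.24]
30 [ 0.32 -0.22]
34 [ 0.34 -0.2 ]
38 [ 0.35 -0.17]
42 [ 0.36 -0.15]
```

Call:
move_arm --pt "0 0 0.06 0 0" --pt "-0.11 -0.38 0 0 0" --pt "0 0 0 0 0"

```text
t: 12.3
ee_pos: [544.6, -270.8, 214.3]
orientation: [3.061, 0.691, 0.005]
ft_force: [1.3, -1.1, 5.4]
width: 23.3
grasp_force: 30.0
```

Call:
move_arm --pt "-0.08 -0.38 0 0 0" --pt "0 0 0 0 0"

```text
t: 12.55
ee_pos: [540.6, -266.5, 212.9]
orientation: [-3.064, -0.691, 0.0]
ft_force: [0.1, 0.6, -1.0]
width: 23.4
grasp_force: 29.9
```

Call:
move_arm --pt "-0.05 -0.39 0 0 0" --pt "0 0 0 0 0"

```text
t: 12.8
ee_pos: [538.5, -263.3, 212.7]
orientation: [3.064, 0.692, -0.001]
ft_force: [0.5, -2.0, -0.8]
width: 23.5
grasp_force: 29.9
```

Call:
move_arm --pt "-0.03 -0.39 0 0 0" --pt "0 0 0 0 0"

```text
t: 13.05
ee_pos: [537.2, -260.6, 213.3]
orientation: [3.062, 0.691, 0.002]
ft_force: [2.2, -5.1, -1.2]
width: 23.6
grasp_force: 30.0
```

The force dropped near -34°, then a lateral push built up, so the tip is in the hole's mouth. I'll back off to the hole's centre and lower it gently.

Call:
move_arm --pt "0.03 0.25 0 0 0" --pt "0 0 0 0 0"

```text
t: 13.3
ee_pos: [537.9, -261.8, 212.9]
orientation: [-3.064, -0.691, 0.001]
ft_force: [0.2, -0.7, -0.2]
width: 23.8
grasp_force: 29.9
```

Call:
move_arm --pt "0 0 0.2 0 0" --pt "0 0 0 0 0"

```text
t: 13.55
ee_pos: [538.2, -262.2, 211.2]
orientation: [3.064, 0.691, 0.001]
ft_force: [0.5, -2.7, 1.1]
width: 23.3
grasp_force: 29.9
```

Call:
move_arm --pt "0 0 0.2 0 0" --pt "0 0 0 0 0"

```text
t: 13.8
ee_pos: [538.2, -262.4, 208.9]
orientation: [3.064, 0.691, 0.0]
ft_force: [2.5, -3.1, -1.1]
width: 23.7
grasp_force: 30.0
```

Call:
move_arm --pt "0 0.08 0 0 0" --pt "0 0 0.2 0 0" --pt "0 0 0 0 0"

```text
t: 14.18
ee_pos: [538.4, -262.8, 206.9]
orientation: [-3.064, -0.691, 0.0]
ft_force: [1.8, -3.7, 0.6]
width: 23.7
grasp_force: 29.9
```

Call:
move_arm --pt "0 0 0.3 0 0" --pt "0 0 0 0 0"

```text
t: 14.42
ee_pos: [538.4, -262.8, 203.8]
orientation: [3.065, 0.691, -0.0]
ft_force: [2.0, -3.3, -0.7]
width: 23.3
grasp_force: 29.9
```

Call:
move_arm --pt "0 0 0.3 0 0" --pt "0 0 0 0 0"

```text
t: 14.68
ee_pos: [538.4, -262.8, 200.8]
orientation: [3.065, 0.691, -0.0]
ft_force: [1.0, -4.0, -1.4]
width: 23.6
grasp_force: 29.9
```

Call:
move_arm --pt "-0.02 0.08 0.25 0 0" --pt "0 0 0 0 0"

```text
t: 14.92
ee_pos: [538.3, -263.2, 198.1]
orientation: [-3.064, -0.691, 0.001]
ft_force: [0.3, -2.1, -1.5]
width: 23.8
grasp_force: 29.9
```

Call:
move_arm --pt "0 0 0.15 0 0" --pt "0 0 0 0 0"

```text
t: 15.18
ee_pos: [538.3, -263.2, 196.7]
orientation: [-3.064, -0.691, 0.001]
ft_force: [2.1, 0.3, -1.0]
width: 23.7
grasp_force: 29.9
```

Call:
move_arm --pt "0 0 0.1 0 0" --pt "0 0 0 0 0"

```text
t: 15.42
ee_pos: [538.4, -263.4, 195.9]
orientation: [-3.064, -0.691, 0.001]
ft_force: [0.1, 0.0, -1.2]
width: 23.8
grasp_force: 29.9
```

Run:
```python
from h import *
p,Rm,s=tool(); d=p[:2]-C; print(p,s["ft_force"],s["moment"],np.hypot(*d),F-np.degrees(np.arctan2(d[1],d[0]))%360)
```

```text
[ 538.35198161 -263.3559944   195.90452242] [ 0.10438555  0.04747004 -1.1991903 ] [ 0.03705892 -0.01254663  0.02203181] 55.96523977878408 -30.23726644363728
```

Call:
move_arm --pt "0 0 0.07 0 0" --pt "0 0 0 0 0"

```text
t: 15.68
ee_pos: [538.5, -263.5, 195.7]
orientation: [-3.064, -0.691, 0.0]
ft_force: [-1.1, 0.7, 2.5]
width: 23.7
grasp_force: 30.0
```

Call:
move_arm --pt "0 0 0.07 0 0" --pt "0 0 0 0 0"

```text
t: 15.92
ee_pos: [538.5, -263.5, 194.9]
orientation: [-3.065, -0.691, 0.0]
ft_force: [-1.6, 0.5, 4.8]
width: 23.8
grasp_force: 30.0
```

Run:
```python
from h import *
p,Rm,s=tool(); a=np.arange(-30,48,4); P=np.array([pt(x,0) for x in a])
for x,d in zip(a,(np.diff(P,axis=0)@Rm)/10): print(x,(d[:2]).round(2))
```

```text
-30 [-0.03 -0.39]
-26 [ 0.   -0.39]
-22 [ 0.03 -0.39]
-18 [ 0.05 -0.39]
-14 [ 0.08 -0.38]
-10 [ 0.11 -0.38]
-6 [ 0.13 -0.37]
-2 [ 0.16 -0.36]
2 [ 0.18 -0.35]
6 [ 0.21 -0.33]
10 [ 0.23 -0.32]
14 [ 0.25 -0.3 ]
18 [ 0.27 -0.28]
22 [ 0.29 -0.26]
26 [ 0.31 -0.24]
30 [ 0.32 -0.22]
34 [ 0.34 -0.2 ]
38 [ 0.35 -0.17]
42 [ 0.36 -0.15]
```

Call:
move_arm --pt "0 0 -0.08 0 0" --pt "-0.03 -0.39 0 0 0" --pt "0 -0.39 0 0 0" --pt "0.03 -0.39 0 0 0"

```text
t: 16.42
ee_pos: [534.7, -254.7, 195.8]
orientation: [3.06, 0.691, 0.004]
ft_force: [1.3, -6.4, -1.5]
width: 23.4
grasp_force: 30.0
```

Ring turns with about 6.5 N at the pin, as expected.

Call:
move_arm --pt "0.05 -0.39 0 0 0" --pt "0.08 -0.38 0 0 0" --pt "0.11 -0.38 0 0 0" --pt "0.13 -0.37 0 0 0"

```text
t: 16.92
ee_pos: [531.1, -239.4, 195.8]
orientation: [3.06, 0.691, 0.002]
ft_force: [0.5, -6.0, 0.4]
width: 23.3
grasp_force: 30.0
```

Call:
move_arm --pt "0.16 -0.36 0 0 0" --pt "0.18 -0.35 0 0 0" --pt "0.21 -0.33 0 0 0" --pt "0.23 -0.32 0 0 0"

```text
t: 17.42
ee_pos: [531.9, -223.6, 195.7]
orientation: [3.061, 0.691, 0.001]
ft_force: [-1.5, -7.2, 1.9]
width: 23.5
grasp_force: 30.0
```

Run:
```python
from h import *
p,Rm,s=tool(); d=p[:2]-C; print(p,s["ft_force"],s["moment"],np.hypot(*d),F-np.degrees(np.arctan2(d[1],d[0]))%360)
```

```text
[ 531.85546306 -223.62399029  195.68780163] [-1.46428302 -7.20887179  1.91920139] [-1.54378013  0.2143703  -0.09837146] 55.129778328078324 12.248376360513731
```

Call:
move_arm --pt "0.25 -0.3 0 0 0" --pt "0.27 -0.28 0 0 0" --pt "0.29 -0.26 0 0 0" --pt "0.31 -0.24 0 0 0"

```text
t: 17.92
ee_pos: [536.8, -208.9, 195.6]
orientation: [3.062, 0.692, -0.001]
ft_force: [-2.4, -7.1, 3.0]
width: 23.7
grasp_force: 30.0
```

Call:
move_arm --pt "0.32 -0.22 0 0 0" --pt "0.34 -0.2 0 0 0"

```text
t: 18.18
ee_pos: [540.8, -202.2, 195.6]
orientation: [3.062, 0.692, -0.002]
ft_force: [-2.4, -5.7, 3.1]
width: 23.7
grasp_force: 30.0
```

Run:
```python
from h import *
p,Rm,s=tool(); d=p[:2]-C; print(p,s["ft_force"],s["moment"],np.hypot(*d),F-np.degrees(np.arctan2(d[1],d[0]))%360)
```

```text
[ 540.76854394 -202.19000867  195.57073292] [-2.38416634 -5.66741455  3.12983138] [-1.42485226  0.71314258 -0.06898571] 55.29701768665278 36.5176254893006
```

Call:
move_arm --pt "0.17 -0.09 0 0 0" --pt "0.17 -0.08 0 0 0" --pt "0.18 -0.08 0 0 0" --pt "0 0 0 0 0"

```text
t: 18.68
ee_pos: [544.3, -197.5, 195.5]
orientation: [3.062, 0.692, -0.002]
ft_force: [-2.9, -5.8, 5.0]
width: 23.9
grasp_force: 30.0
```

Call:
move_arm --pt "0.09 -0.04 0 0 0" --pt "0 0 0 0 0"

```text
t: 18.92
ee_pos: [544.9, -196.8, 195.5]
orientation: [3.062, 0.692, -0.002]
ft_force: [-2.9, -4.6, 4.0]
width: 23.8
grasp_force: 30.0
```

Call:
move_arm --pt "0.09 -0.04 0 0 0" --pt "0 0 0 0 0"

```text
t: 19.18
ee_pos: [545.5, -196.1, 195.6]
orientation: [3.062, 0.692, -0.002]
ft_force: [-2.8, -6.0, 3.3]
width: 23.7
grasp_force: 30.0
```

Call:
move_arm --pt "0.09 -0.03 0 0 0" --pt "0 0 0 0 0"

```text
t: 19.42
ee_pos: [546.2, -195.4, 195.5]
orientation: [3.062, 0.692, -0.002]
ft_force: [-3.6, -5.3, 3.4]
width: 23.2
grasp_force: 30.0
```

Call:
move_arm --pt "0.09 -0.03 0 0 0" --pt "0 0 0 0 0"

```text
t: 19.68
ee_pos: [546.8, -194.7, 195.5]
orientation: [3.063, 0.692, -0.003]
ft_force: [-3.0, -5.1, 4.4]
width: 23.6
grasp_force: 30.0
```

Run:
```python
from h import *
p,Rm,s=tool(); d=p[:2]-C; print(p,s["ft_force"],s["moment"],np.hypot(*d),F-np.degrees(np.arctan2(d[1],d[0]))%360)
```

```text
[ 546.78041867 -194.72416491  195.49991401] [-2.95212447 -5.06269362  4.36197735] [-1.21942884  0.87759266 -0.04551666] 55.5046554934991 46.44106102402475
```

Call:
move_arm --pt "0.08 -0.03 0 0 0" --pt "0 0 0 0 0"

```text
t: 19.92
ee_pos: [547.4, -194.1, 195.5]
orientation: [3.062, 0.692, -0.002]
ft_force: [-3.9, -4.6, 4.1]
width: 23.6
grasp_force: 30.0
```

Call:
move_arm --pt "0.07 -0.03 0 0 0" --pt "0 0 0 0 0"

```text
t: 20.18
ee_pos: [547.9, -193.6, 195.5]
orientation: [3.062, 0.692, -0.002]
ft_force: [-3.2, -4.8, 4.3]
width: 23.7
grasp_force: 30.0
```

Call:
move_arm --pt "0.07 -0.03 0 0 0" --pt "0 0 0 0 0"

```text
t: 20.42
ee_pos: [548.4, -193.1, 195.5]
orientation: [3.062, 0.692, -0.002]
ft_force: [-3.6, -7.0, 4.2]
width: 23.6
grasp_force: 30.0
```

Call:
move_arm --pt "0.06 -0.02 0 0 0" --pt "0 0 0 0 0"

```text
t: 20.68
ee_pos: [548.6, -193.0, 195.5]
orientation: [3.062, 0.692, -0.003]
ft_force: [-4.2, -7.2, 3.5]
width: 23.6
grasp_force: 30.0
```

Call:
move_arm --pt "0.06 -0.02 0 0 0" --pt "0 0 0 0 0"

```text
t: 20.92
ee_pos: [548.9, -192.9, 195.5]
orientation: [3.061, 0.692, -0.004]
ft_force: [-6.5, -9.1, 4.9]
width: 23.4
grasp_force: 30.0
```

Run:
```python
from h import *
p,Rm,s=tool(); d=p[:2]-C; print(p,s["ft_force"],np.hypot(*d),F-np.degrees(np.arctan2(d[1],d[0]))%360)
```

```text
[ 548.88659536 -192.86894423  195.4990714 ] [-6.46597001 -9.10198104  4.90087699] 55.40007718608215 49.33940892899997
```

Firm stop reached: 11 N with no more motion. I'll relieve the load, release and lift away.

Call:
move_arm --pt "-0.12 0.05 0 0 0" --pt "0 0 0 0 0"

```text
t: 21.18
ee_pos: [548.6, -193.1, 195.5]
orientation: [3.062, 0.691, -0.002]
ft_force: [-2.2, -5.0, 4.3]
width: 23.4
grasp_force: 30.0
```

Call:
move_arm --pt "0 0 0 0 50" --pt "0 0 0 0 50" --pt "0 0 0 0 50" --pt "0 0 0 0 50"

```text
t: 21.68
ee_pos: [549.1, -191.7, 195.3]
orientation: [-3.064, -0.692, 0.0]
ft_force: [-0.0, 0.7, 0.3]
width: 43.6
grasp_force: 0.0
```

Call:
move_arm --pt "0 0 -1.5 0 50" --pt "0 0 -3 0 50" --pt "0 0 -4 0 50" --pt "-2 0 -3 0 50" --pt "-2 0 0 0 50" --pt "0 0 0 0 50"

```text
t: 22.42
ee_pos: [511.6, -209.4, 310.2]
orientation: [-3.065, -0.689, 0.001]
ft_force: [0.1, 0.7, 0.0]
width: 44.0
grasp_force: 0.0
```

Run:
```python
from h import *
p,Rm,s=tool(); print(p,s["ft_force"]); K=cal("wrist"); im=optics.get_image("wrist")
hsv=cv2.cvtColor(im,cv2.COLOR_BGR2HSV); m=cv2.inRange(hsv,(5,150,100),(22,255,255)); n,l,st,ce=cv2.connectedComponentsWithStats(m)
for i in range(1,n):
    if st[i,4]>40:
        q=at_z(K,ce[i],234); d=q[:2]-C; print(ce[i],st[i],q.round(1),np.hypot(*d),F-np.degrees(np.arctan2(d[1],d[0]))%360)
S=optics.get_image("side")[130:230,260:390]
o=np.zeros((600,800,3),np.uint8); o[:480,:640]=im; cv2.imwrite("pics/w5.png",np.hstack([cv2.resize(im,(480,360)),cv2.resize(S,(320,246),interpolation=2) if 0 else cv2.copyMakeBorder(cv2.resize(S,(320,246)),0,114,0,0,0)]))
```

```text
[ 511.55046492 -209.37210551  310.22042116] [0.09998695 0.73801083 0.02632785]
[304.44230769 178.01923077] [299 175  11   7  52] [ 550.7 -177.1  234. ] 66.981043701638 59.575598775682536
[319.41247485 200.34205231] [307 188  26  25 497] [ 541.4 -192.3  234. ] 61.033232110305676 44.462993462884214
```

View pics/w5.png

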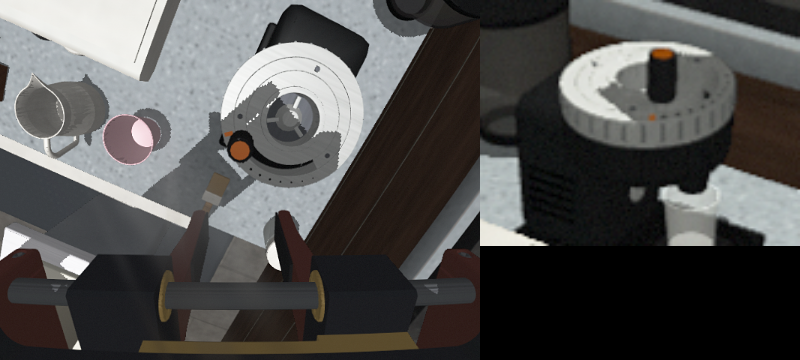

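The wrist view shows the knob at the orange-bar end of the slot, standing. The side view shows it upright with the glass in place. I'll check the knob top's height by triangulation.

Run:
```python
from h import *
def dot(c,pred):
    K=cal(c); im=optics.get_image(c); m=cv2.inRange(cv2.cvtColor(im,cv2.COLOR_BGR2HSV),(4,140,90),(22,255,255)); n,l,st,ce=cv2.connectedComponentsWithStats(m)
    q=proj(K,pred)[0]; L=[i for i in range(1,n) if np.hypot(*(ce[i]-q))<25 and st[i,4]>8]; print(c,q,[(ce[i].round(1),st[i,4]) for i in L])
    return ray(K,ce[max(L,key=lambda i:st[i,4])])
r=[dot(c,[543,-192,234]) for c in ("wrist","side","scene")]
for a,b in ((0,1),(0,2)): print(tri(r[a],r[b]))
```

```text
wrist [320.11990629 199.65854482] [(array([319.5, 201.8]), np.int32(513))]
side [333.03972983 151.45906816] [(array([333.5, 151.5]), np.int32(28))]
scene [358.61329487 145.92306182] [(array([359. , 146.3]), np.int32(44))]
(array([ 541.71695791, -192.12953909,  234.2509296 ]), np.float64(0.420904940420414))
(array([ 541.69190472, -192.07597264,  233.74235835]), np.float64(0.6528533872781672))
```

```bash
python3 -c "
from h import *
print(close_job())"
```

```text
the job is handed in; nothing more can be done
None
```

The pin dropped fully home in the ring's hole, I swung it to the ring's coarse stop (firm resistance, about 11 N), and left it standing there with a slight outward lean; the job is handed in, at about 23 s on the robot's clock.

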